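# Fit the keeper bar over the cartridges in the refill fixture

### The arm

A 7-joint arm with a two-finger parallel gripper is mounted at the origin on a cart in front of the work surface, level with it; the furniture and walls round the work are solid. World frame = base frame: x ahead of the robot, y to its left, z up, the work surface at z = 0. Lengths are in m, angles in rad, forces in N, time in s.
With the tool pointing down it reaches from about 0.425 to 0.8 m from the base axis. Payload 8.3 kg.
Tool frame: the origin (TCP) lies midway between the tips of the shut fingers; the grasp point (between the pads) lies 19 mm behind it; z points along the fingers, y is the line along which they close (so a half turn about z gives the same grasp; the last joint's range is limited). The gripper opens to 85 mm and grips with 20 to 120 N. Pads are 22 mm wide; open, the fingers measure 114 mm over their backs; the gripper's body (76 mm by 85 mm) begins 54 mm behind the grasp point. The pads swing forward as they close: fully open they stand 13 mm farther back than shut.
Start: joints at [-1.291, 0.383, 0.016, 1.37, -0.006, 1.388, -0.046], TCP at [0.21, 0.589, 0.231] pointing down, gripper open.
Joint ranges: [-2.95, 2.95], [-0.25, 2.06], [-1.52, 1.56], [0.18, 2.33], [-1.44, 4.58], [0.02, 2.06], [-3.01, 3.01]. Speed limits (rad/s): [2.39, 2.39, 3.01, 3.01, 3.14, 3.14, 3.14].

### API

Orientations are given as a rotation vector (axis times angle).
In Python, from plant import * gives the robot as it stands.
- The arm moves only by the tool servo_tool, never from a script. Its argument "steps" is a list of rows, each a list of 6 numbers: the shift along the tool's x, y, z in mm, then the turn, a rotation vector about the tool's x, y, z in degrees. In form: [[tx, ty, tz, ax, ay, az], ...]. A call has 1 to 5 rows; each row shifts and turns the commanded pose from where the row before left it, along the tool's axes as they then stand; what a row does not reach is not made up. A row lasts 1/10 s, in which the tool goes at most 50 mm and 8.59 degrees, less where a joint would pass 70% of its speed; a pose out of reach is approached as far as the arm can. A call is refused whole if a number of a shift passes 50 or a number of a turn 8.59, either way. A call with a gripper value outside its range is refused whole. "fingers" is the opening, from -1 (shut) to 1 (fully open), set as the call begins (left out, the last holds). The fingers move at their own pace and stop on an object; "grip_force" is the grip in N (left out, the last holds). Time passes only in rows, so rows that do not move let the fingers close. It gives the time, the measured TCP pose, the force, the opening and the grip force at its end, in the units of the state.
- sense(): the state, without advancing time (a new reading comes with each control period).
- camera(name): name is "side" or "top"; returns (picture, depth): 420x560x3 uint8, red, green, blue; 420x560 float32, m along the optical axis (not along the pixel's ray), 0 where there is no reading.
- camera_model(name): a dict with "fx", "fy", "cx", "cy" (pixels), "R" (3x3) and "t" (3): a world point X has camera coordinates R X + t. Camera axes: x right, y down, z forward; pixel columns grow to the right and rows downward; lengths in m; the calibration is good to about 2 mm. A picture is of the moment at which its call begins. camera_model takes no time and is no camera call.
- finish_job(): hands the job in; it is judged then, once.
The state is a dict: "t": time; "q": joint angles; "qd": joint speeds; "effort": joint torques, N m; "ee_pos": TCP position; "tool_rot": TCP orientation; "contact_force": force on the tool from outside, world axes, zero at the start; "wrist_torque": the same for the moment, N m; "width": finger opening in m; "grasp_force": force on a finger pad.
Only numpy, scipy, OpenCV 4.12 (cv2) and the standard library are available. Lean on these libraries where they do the work, as an engineer would, in place of code of your own. Each camera call takes 0.05 s, during which the arm holds its last target. There are 200 camera calls.

### The job

First push the two cartridges in the hold-down fixture back in their bays until each stands against the back stop. Then lay the steel keeper bar across the fixture's two end posts, rib up, and slide it back until both of its slots are fully home round the two screws, under their heads. Leave the cartridges sitting flat in their bays and the other things on the bench where they are.

Things in the scene. Friction and masses are not known exactly. Their poses are not given: they have to be found in the camera images.
- fixture: Hold-down fixture bolted to the bench: dark base plate 136 x 190 x 8 mm (x -78 to +58, y -95 to +95), aluminium nest and two end posts on it. Origin on the bench surface; +x points to its back, +y to its left, z up (mm here). Two bays side by side at y = +30 and -30, open to the front, 52 wide, floor z = 8; walls x -48 to +49, up to z = 22
- stop (a point): middle of the top front edge of the back stop, a plate across the back of both bays: x = +49, y = 0, z = 38 mm in the fixture's frame; axes as the fixture's
- screw_left (a point): foot of the screw on the left (+y) end post: x = +6, y = +72, z = 54 mm in the fixture's frame, axes as the fixture's. The post's flat top (shoulder, z = 54) is 26 mm wide (y 60 to 86), x -42 to +20. The screw's shank is 8 mm thick; its round head, 16 mm across and 5 mm thick, starts 8.5 mm above the shoulder
- screw_right (a point): the same on the right (-y) end post, at y = -72 mm
- bar: Keeper bar, plain steel, T section, loose on the bench, rib up: flat 36 (x) x 176 (y) x 6 mm; along its middle a rib 10 mm thick (x), 96 long (y), z 6 to 29: pinch it there. Origin: centre of the underside; +x to its rear edge, +y to its left. At each end (y = +72, -72) a slot 14 mm wide, open at the rear edge (x = +18), ends at x = +2
- slot_left (a point): point in the bar's left slot, 4 mm from its closed end (x = +6, y = +72 mm, underside); it lies on screw_left when the bar is home on the posts
- slot_right (a point): the same in the right slot (y = -72 mm), for screw_right
- cart_left: black ink cartridge, box 92 (x) x 46 (y) x 43 mm, lying in the left bay, 10 to 24 mm short of the stop. Origin: centre of the underside; axes as the fixture's, give or take a small yaw: its flat front face is at x = -43 mm (a round plug low on it stands 6 mm proud), its back face at +49. Against the stop its origin is at x = 0 in the fixture's frame and its top (z = 51) 3 mm below the post tops
- cart_right: the same, in the right bay
- small_cartridge: bystander: small black cartridge with a pale cap, 24 x 40 x 62 mm, standing loose near the bench's front; origin centre of the underside
- screwdriver: bystander: yellow-handled screwdriver 27 x 195 x 23 mm, loose, near the bench's front edge
- syringe: bystander: small syringe with a dark barrel, 28 x 128 x 18 mm, loose, near the bench's front edge
- brush: bystander: dust brush 23 x 154 x 11 mm, loose, to the left
- nipper: bystander: red-handled nipper 49 x 119 x 14 mm, loose, to the right

How it is judged:
On the way, in this order (a step that is already met when the one before it is completed fails the run):
1. both cartridges stand against the back stop (x of each of cart_left, cart_right in the frame of fixture above -0.005 m), for 0.2 s.
2. the bar lies on both posts with both slots home round the screws (distance between slot_left and screw_left below 0.006 m and distance between slot_right and screw_right below 0.006 m and x of slot_left in the frame of screw_left above -0.0035 m and x of slot_right in the frame of screw_right above -0.0035 m), for 0.2 s.
At the end, for the whole second after the job is handed in: The bar lies flat and still on both posts, rib up, each slot home round its screw (slot point within 6 mm of the screw point and no more than 3.5 mm short of it along the fixture's x), and both cartridges lie flat in their bays within 5 mm of the back stop (all of step 1 and all of step 2 and angle between bar's own z axis and vertical below 0.03 rad and linear speed of bar below 0.01 m/s and angle between each of cart_left, cart_right's own z axis and vertical below 0.1 rad and horizontal distance between each of cart_left, cart_right and fixture below 0.06 m); the robot touches nothing.
It fails at once if a cartridge in the fixture is tipped over or lifted out of its bay (angle between any of cart_left, cart_right's own z axis and vertical above 0.6 rad or height (world z) of any of cart_left, cart_right above 0.03 m).
It fails at once if a bystander is moved by more than 3 cm (distance of any of small_cartridge, screwdriver, syringe, brush, nipper from where it was at the start of the episode above 0.03 m).
It also fails if it takes over 61 s, if anything falls off the work surface, if the arm or the gripper's body presses on something with over 40 N, if the wrist force passes 120 N, or if a joint passes its speed limit or range.

## Working session

There is one attempt and no reset: what is moved stays moved. The work goes in short steps, Python scripts to look and compute and a tool call to move; the robot and the scene stay as the last step left them, time stands still between calls to the robot, and variables do not carry over. Pictures are saved under pics/ and viewed, at most 10 in all, crops included, and the job is handed in when it is done.

Besides the shell and the picture viewer there is one more tool, called after "Emit:" in YAML: its name, and indented under it one key for each argument. servo_tool: Moves the arm, as the interface text tells. Its arguments: {"type":"object","properties":{"steps":{"type":"array"},"fingers":{"type":"number"},"grip_force":{"type":"number"}},"required":["steps"]}

```bash
mkdir -p pics; ls
python3 - <<'E'
from plant import *
import cv2,numpy as np
for n in("top","side"):
    p,d=camera(n); cv2.imwrite(f"pics/{n}0.png",p[...,::-1]); np.savez(f"{n}0.npz",p=p,d=d)
    m=camera_model(n); print(n,{k:np.round(v,4).tolist() for k,v in m.items()}, (d>0).mean())
s=sense();print(s)
E
```

```text
pics
top {'fx': 408.614, 'fy': 408.614, 'cx': 278.4634, 'cy': 211.4458, 'R': [[-0.0122, -0.9998, 0.0138], [-0.9819, 0.0093, -0.1891], [0.1889, -0.0158, -0.9819]], 't': [-0.0658, 0.4934, 1.1416]} 0.9959098639455782
side {'fx': 541.8848, 'fy': 541.8848, 'cx': 274.4658, 'cy': 210.4476, 'R': [[-0.9893, -0.1439, -0.0231], [-0.0575, 0.5313, -0.8452], [0.1339, -0.8349, -0.5339]], 't': [0.4687, 0.1337, 1.5908]} 0.9757057823129252
{'t': 0.1, 'q': array([-1.29088021,  0.38415937,  0.01638699,  1.37106666, -0.00633228,
        1.38822047, -0.04653015]), 'qd': array([ 0.00134621, -0.00278477,  0.00017803, -0.00231902,  0.00049485,
        0.00147434,  0.00158654]), 'effort': array([ 2.71096353e-03, -6.29136801e+01,  8.47486183e-01, -3.72757280e+01,
        1.69044756e-02,  1.04928637e-02, -5.63014135e-05]), 'ee_pos': array([0.20989102, 0.58820383, 0.2303677 ]), 'tool_rot': array([-5.35783550e-01, -3.09525437e+00,  2.79450034e-03]), 'contact_force': array([0.19093847, 0.58525427, 0.96104905]), 'wrist_torque': array([ 0.07437633, -0.00216612,  0.04279173]), 'grasp_force': 0.0, 'width': 0.08538422304149916}
```

View pics/top0.png

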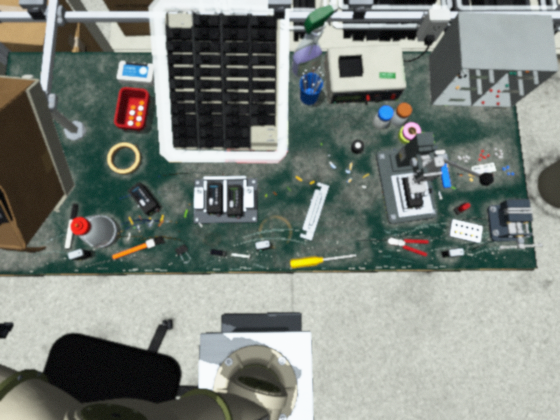

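View pics/side0.png

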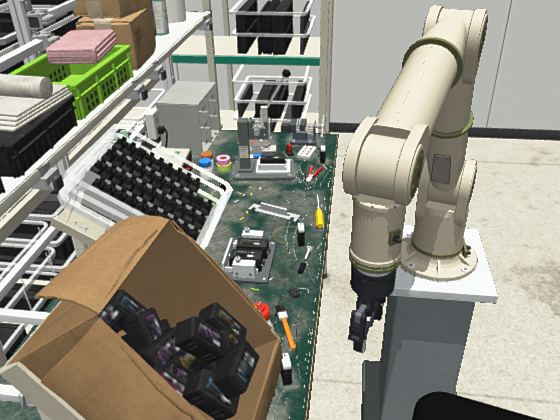

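The top view shows the fixture at about (225,200) and the bar at (314,211), with the syringe, small cartridge and screwdriver in front. The side view shows the fixture at (250,255) and the bar at (273,211).

```bash
cat > h.py <<'E'
import numpy as np,cv2
from plant import *
def world(n,u,v,z=None,d=None):
    m=camera_model(n);R=np.array(m["R"]);t=np.array(m["t"])
    r=np.stack([(np.asarray(u)-m["cx"])/m["fx"],(np.asarray(v)-m["cy"])/m["fy"],np.ones_like(np.asarray(u,float))],-1)
    c=-R.T@t; w=r@R
    if d is None: d=(z-c[2])/w[...,2]
    return c+w*np.asarray(d)[...,None]
def pix(n,X):
    m=camera_model(n);c=np.asarray(X)@np.array(m["R"]).T+np.array(m["t"])
    return np.stack([m["cx"]+m["fx"]*c[...,0]/c[...,2],m["cy"]+m["fy"]*c[...,1]/c[...,2]],-1)
def crop(n,p,u0,v0,u1,v1,k,f):
    cv2.imwrite(f,cv2.resize(p[v0:v1,u0:u1,::-1],None,fx=k,fy=k,interpolation=cv2.INTER_CUBIC))
E
python3 - <<'E'
from h import *
a=np.load("top0.npz");b=np.load("side0.npz")
crop("top",a["p"],185,165,345,285,5,"pics/topc.png")
crop("side",b["p"],205,185,345,290,5.5,"pics/sidec.png")
v,u=np.mgrid[0:420,0:560]
W=world("top",u,v,d=a["d"])
np.set_printoptions(linewidth=250,precision=0,suppress=True)
print((W[170:226:2,190:262:2,2]*1000).round().astype(int))
print("bar");print((W[182:242:3,296:334:2,2]*1000).round().astype(int))
# bar mask
p=a["p"].astype(int)
print(p[182:242:4,300:332:3].mean(-1).round())
E
```

```text
[[ 1 -2  1 ...  2  1  3]
 [ 2  3  2 ... -1  1 -2]
 [ 1  2  2 ... -2 -4  1]
 ...
 [ 1 -1  7 ...  3 -1  1]
 [ 6  2 10 ...  4 -2  3]
 [-5  3  1 ...  1  0  6]]
bar
[[   4    0    1   -3   -2   -1    2    4    0   -1   -1    0    2    1    2   -3   -1    6    1]
 [   1    0   -3    0   -4   -2    1    3    0   -4    1    4    3    5    6    8   -1    1    2]
 [   1    1   -3   -1   -6    0    1    2   -1   -3   -2    0   -1    9   10    6    1    0    5]
 [   0   -1   -5    0    1   -1    5    1    1   -2    6   10    7    7    7    4   -8   -1    1]
 [   1    2   -1   -1   -6    4   -1    5    0    8    9    8   14    6    2    4   -2   -3    0]
 [   1    0   -2   -4    4    1   -1   -2    2    6    3   29   29    9    2    0   -3    3   -2]
 [  -4    2   -2    0    2   -2   -1   -3    7    5   11   31    6    9    1   -1   -2   -1   -3]
 [   3    0   -4    4   -1   -2   -3   -2    2    6   30   29    3    8   -1    1    0    0    0]
 [   1   -3   -2    3   -1   -1    0    4    9    4   31    3   10    1    2   -2    4    0   -1]
 [  -2   -1    0   -4    2    3    3    4    4   31   32  
[... 1191 characters left out ...]
7.]
 [ 55.  61.  62.  64.  85. 229. 224. 214. 230.  85.  50.]
 [ 49.  50.  64.  78. 172. 231. 225. 199. 203.  48.  49.]
 [ 54.  54.  62.  85. 227. 220. 223. 224. 120.  68.  73.]
 [ 76.  77.  81. 148. 234. 224. 212. 219.  93.  82.  78.]
 [ 81.  99.  94. 222. 228. 230. 225. 153.  86.  93.  90.]
 [ 79. 106. 152. 237. 222. 221. 232. 107.  98. 104.  96.]
 [ 93.  93. 219. 233. 231. 223. 187.  87.  95. 107. 108.]
 [ 86. 114. 238. 221. 220. 233.  99.  73.  89. 111. 106.]
 [ 82. 192. 240. 223. 232. 215.  80.  78.  91. 100. 112.]
 [ 61. 116. 199. 233. 238. 130.  78.  80.  78.  89.  93.]
 [142. 170. 200. 241. 223.  97.  90.  82.  89.  98. 103.]
 [ 65. 122. 194. 229. 156.  88.  87.  97. 100. 112. 111.]]
```

View pics/topc.png

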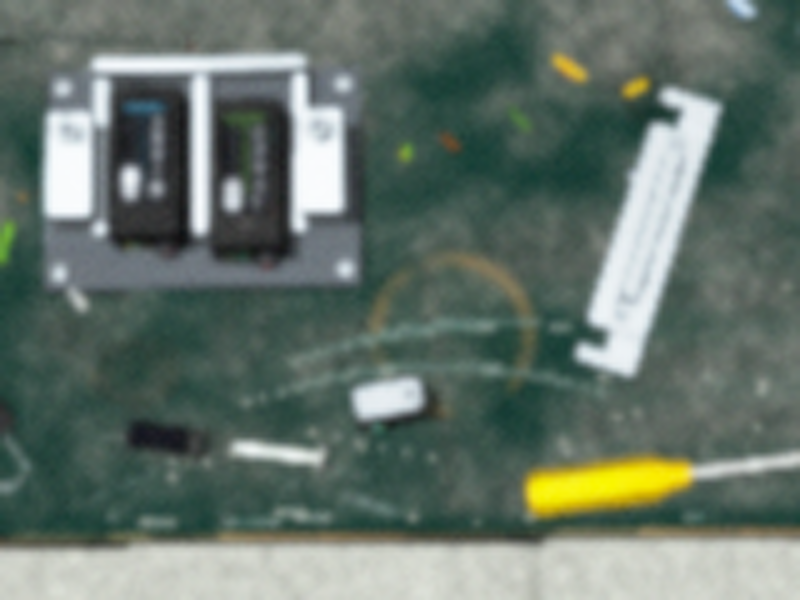

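View pics/sidec.png

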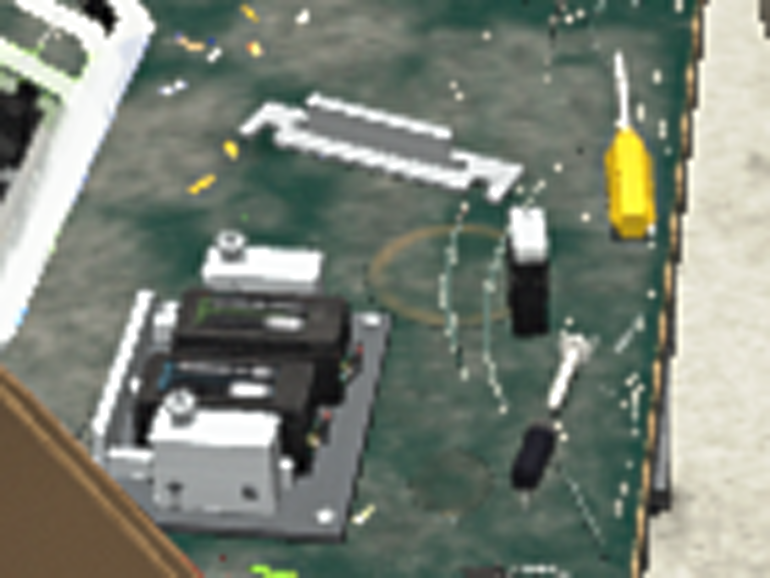

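The crops show the fixture with the left cartridge (blue label) and right cartridge (green). The right one sits further forward. The bar's slots face image-left, toward the fixture, with its ends at about (690,95) and (610,365) in the crop. Next I'll measure both.

Run:
```python
from h import *
np.set_printoptions(precision=4,suppress=True)
for n in("top","side"):
    a=np.load(n+"0.npz");p=a["p"].astype(int);v,u=np.mgrid[0:420,0:560];W=world(n,u,v,d=a["d"])
    g=p.min(-1)
    roi=(W[...,0]>.35)&(W[...,0]<.75)&(W[...,1]>-.25)&(W[...,1]<.3)
    # posts
    m=(roi&(W[...,2]>.047)&(W[...,2]<.061)&(g>(150 if n=="top" else 120))).astype(np.uint8)
    k,l,s,c=cv2.connectedComponentsWithStats(m)
    for i in range(1,k):
        if s[i,4]>30:
            yy,xx=np.where(l==i)
            P=world(n,xx,yy,z=.054)
            r=cv2.minAreaRect((P[:,:2]*1000).astype(np.float32))
            print(n,"post",s[i],np.round(r[0],1),np.round(r[1],1),round(r[2],1),"zmed",np.median(W[l==i][:,2]))
    # bar: bright, low
    m=(roi&(W[...,1]<.05)&(W[...,2]<.04)&(g>(160 if n=="top" else 110))&(np.ptp(p,axis=-1)<40)).astype(np.uint8)
    k,l,s,c=cv2.connectedComponentsWithStats(m)
    for i in range(1,k):
        if s[i,4]>150:
            yy,xx=np.where(l==i);P=world(n,xx,yy,z=.006);r=cv2.minAreaRect((P[:,:2]*1000).astype(np.float32))
            print(n,"bar",s[i],np.round(r[0],1),np.round(r[1],1),round(r[2],1))
    # rib top
    m=roi&(W[...,1]<.05)&(W[...,2]>.022)&(W[...,2]<.036)&(W[...,0]>.45)
    yy,xx=np.where(m)
    m2=np.zeros(m.shape,np.uint8);m2[m]=1;m2=cv2.morphologyEx(m2,cv2.MORPH_CLOSE,np.ones((3,3)))
    k,l,s,c=cv2.connectedComponentsWithStats(m2)
    for i in range(1,k):
        if s[i,4]>60:
            yy,xx=np.where((l==i)&m);P=world(n,xx,yy,z=.029);vx=cv2.fitLine((P[:,:2]*1000).astype(np.float32),cv2.DIST_L2,0,.01,.01).ravel()
            print(n,"rib",s[i],vx,np.degrees(np.arctan2(vx[1],vx[0])))
from scipy.spatial.transform import Rotation as Ro
print(Ro.from_rotvec(sense()["tool_rot"]).as_matrix())
# hand-read points (crop top 5x: u=185+c/5): screw heads z=.0675, plate bolts z=.01
T=lambda c:(185+(np.array(c)[:,0]-2)/5,165+(np.array(c)[:,1]-2)/5)
print("screws",world("top",*T([(73,130),(321,130)]),z=.067))
print("bolts",world("top",*T([(62,88),(343,82),(58,272),(345,268)]),z=.012))
S=lambda c:(205+(np.array(c)[:,0]-2)/5.5,185+(np.array(c)[:,1]-2)/5.5)
print("side screws L,R",world("side",*S([(181,403),(232,240)]),z=.067))
print("bar tips lowerL, upperL top",world("top",*T([(576,355),(633,376),(722,104),(664,88)]),z=.006))
print("carts front top edge",world("top",*T([(112,236),(180,240),(214,250),(286,252)]),z=.051), "back",world("top",*T([(116,90),(186,92),(217,100),(288,100)]),z=.051))
```

```text
top post [194 187  10  22 180] [535.  160.8] [62.9 26.1] 1.3 zmed 0.05432353738897644
top post [245 187   9  21 162] [535.2  14.3] [23.4 59.9] 90.0 zmed 0.054052962142803085
top bar [252 130  26  15 311] [738. -31.] [78.3 46.1] 89.3
top bar [301 183  28  57 639] [ 502.7 -179.2] [ 37.4 174.8] 70.8
top rib [251 130  27  14 282] [  0.0137   0.9999 734.8754 -30.138 ] 89.21296
top rib [238 176  16  42 118] [  1.       0.0043 537.8216  32.9567] 0.24687867
top rib [309 194  13  31 111] [   0.941    -0.3383  501.9217 -179.5045] -19.771868
side post [242 230  22   8 134] [536.4  21. ] [61.7 36.8] 0.3 zmed 0.05413539904850473
side post [232 259  24  10 164] [535.  166.8] [37.6 61.5] 88.9 zmed 0.05422938176068076
side bar [220 201  26  21 288] [ 640.3 -171. ] [ 73.6 125.5] 5.9
side bar [248 202  53  20 480] [ 500.8 -193.6] [102.7 180.4] 81.7
side bar [205 224  33  28 411] [631.9 -13.4] [147.6  88.8] 88.3
side bar [308 358   9  62 152] [312.6 522.7] [  5.4 166.9] 0.1
side rib [261 202  27  11 106] [   0.9294   -0.369   498.9768 -173.1596] -21.652355
[[-0.9418  0.3361 -0.0006]
 [ 0.3361  0.9418 -0.0017]
 [-0.     -0.0018 -1.    ]]
screws [[0.5523 0.1569 0.067 ]
 [0.5511 0.0141 0.067 ]]
bolts [[0.5922 0.1742 0.012 ]
 [0.5945 0.004  0.012 ]
 [0.479  0.1737 0.012 ]
 [0.4797 0.0028 0.012 ]]
side screws L,R [[0.5516 0.1611 0.067 ]
 [0.5533 0.015  0.067 ]]
bar tips lowerL, upperL top [[ 0.4268 -0.1345  0.006 ]
 [ 0.4138 -0.1682  0.006 ]
 [ 0.5803 -0.2272  0.006 ]
 [ 0.5907 -0.192   0.006 ]]
carts front top edge [[0.493  0.1358 0.051 ]
 [0.4902 0.0965 0.051 ]
 [0.4842 0.0767 0.051 ]
 [0.4826 0.0351 0.051 ]] back [[0.5802 0.1353 0.051 ]
 [0.5786 0.0942 0.051 ]
 [0.5736 0.076  0.051 ]
 [0.5733 0.0344 0.051 ]]
```

Fixture origin is at about (0.546, 0.0875) with yaw near 0; the posts are 146 mm apart and the screws at x=0.552, which matches the given sizes. The bar is at (0.5025, −0.179), yaw about 70.4°. Next I'll write a row planner and move to a point in front of the left cartridge.

```bash
cat >> h.py <<'E'
from scipy.spatial.transform import Rotation as Ro
def plan(pos,yaw,n,start=None):
    "rows to world pos, tool y at world angle yaw(deg), tool down, n rows"
    s=sense(); p=np.array(s["ee_pos"]); M=Ro.from_rotvec(s["tool_rot"])
    Y=np.radians(yaw); y=np.array([np.cos(Y),np.sin(Y),0]); z=np.array([0,0,-1.]); G=Ro.from_matrix(np.stack([np.cross(y,z),y,z],1))
    d=(M.inv()*G).as_rotvec()/n
    for i in range(n):
        sh=M.inv().apply((np.array(pos)-p)/(n-i))*1000; sh=sh.round(); a=np.degrees(d).round(1)
        print([*map(float,sh),*map(float,a)])
        p=p+M.apply(sh/1000); M=M*Ro.from_rotvec(np.radians(a))
    print("end",p)
E
python3 -c "
from h import *
plan([.44,.117,.15],0,15)"
```

```text
[-25.0, -24.0, 5.0, -0.0, 0.0, 4.7]
[-27.0, -22.0, 5.0, -0.0, 0.0, 4.7]
[-29.0, -20.0, 5.0, -0.0, 0.0, 4.7]
[-30.0, -18.0, 6.0, -0.0, 0.0, 4.7]
[-32.0, -15.0, 5.0, -0.0, 0.0, 4.7]
[-33.0, -12.0, 6.0, -0.0, 0.0, 4.7]
[-33.0, -10.0, 5.0, -0.0, 0.0, 4.7]
[-34.0, -7.0, 6.0, -0.0, 0.0, 4.7]
[-35.0, -4.0, 5.0, -0.0, 0.0, 4.7]
[-35.0, -1.0, 6.0, -0.0, 0.0, 4.7]
[-35.0, 1.0, 5.0, -0.0, 0.0, 4.7]
[-35.0, 4.0, 6.0, -0.0, 0.0, 4.7]
[-34.0, 7.0, 5.0, -0.0, 0.0, 4.7]
[-33.0, 10.0, 6.0, -0.0, 0.0, 4.7]
[-33.0, 13.0, 5.0, -0.0, 0.0, 4.7]
end [0.43961205 0.11660692 0.15003024]
```

Emit:
servo_tool:
  steps:
    - [-25, -24, 5, 0, 0, 4.7]
    - [-27, -22, 5, 0, 0, 4.7]
    - [-29, -20, 5, 0, 0, 4.7]
    - [-30, -18, 6, 0, 0, 4.7]
    - [-32, -15, 5, 0, 0, 4.7]
  fingers: -1

```text
t: 0.6
ee_pos: [0.2876, 0.43, 0.2046]
tool_rot: [-1.16, -2.919, 0.001]
contact_force: [0.1, -0.5, 0.5]
width: 0.0119
grasp_force: 0.0
```

Emit:
servo_tool:
  steps:
    - [-33, -12, 6, 0, 0, 4.7]
    - [-33, -10, 5, 0, 0, 4.7]
    - [-34, -7, 6, 0, 0, 4.7]
    - [-35, -4, 5, 0, 0, 4.7]
    - [-35, -1, 6, 0, 0, 4.7]

```text
t: 1.1
ee_pos: [0.3645, 0.2734, 0.1769]
tool_rot: [-1.73, -2.622, 0.0]
contact_force: [-0.0, -0.1, -0.1]
width: 0.0002
grasp_force: 0.0
```

Emit:
servo_tool:
  steps:
    - [-35, 1, 5, 0, 0, 4.7]
    - [-35, 4, 6, 0, 0, 4.7]
    - [-34, 7, 5, 0, 0, 4.7]
    - [-33, 10, 6, 0, 0, 4.7]
    - [-33, 13, 5, 0, 0, 4.7]

```text
t: 1.6
ee_pos: [0.4399, 0.1159, 0.1499]
tool_rot: [-2.227, -2.215, 0.0]
contact_force: [0.4, 1.0, 0.4]
width: 0.0002
grasp_force: 0.0
```

Run:
```python
from h import *
for i in range(2):p,d=camera("top")
q,_=camera("side")
crop("top",p,185,145,305,265,5,"pics/t1.png");crop("side",q,195,165,335,285,5,"pics/s1.png")
plan([.44,.117,.037],0,5);s=sense();print(s["t"],s["ee_pos"],s["contact_force"],s["width"])
```

```text
[0.0, -0.0, 23.0, -0.0, 0.0, -0.1]
[1.0, -0.0, 22.0, -0.0, 0.0, -0.1]
[0.0, -0.0, 23.0, -0.0, 0.0, -0.1]
[1.0, -0.0, 22.0, -0.0, 0.0, -0.1]
[0.0, -0.0, 23.0, -0.0, 0.0, -0.1]
end [0.44005732 0.11663426 0.03686167]
1.75 [0.44014193 0.11473384 0.14986336] [-0.2542767   0.44984658  0.68538072] -4.349827649519364e-06
```

View pics/s1.png

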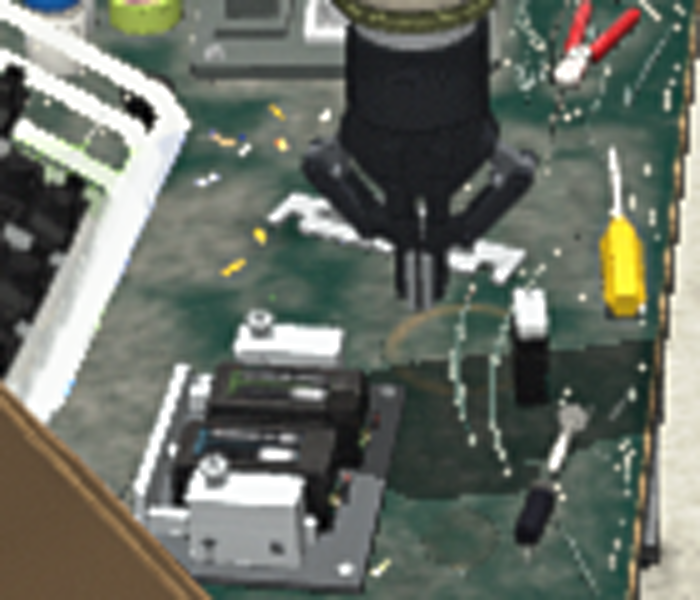

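Gripper closed and yaw aligned, in front of the fixture; nothing is in its way. Descending, then pushing the left cartridge.

Emit:
servo_tool:
  steps:
    - [0, 0, 23, 0, 0, 0]
    - [2, 0, 23, 0, 0, 0]
    - [0, 0, 23, 0, 0, 0]
    - [0, 0, 23, 0, 0, 0]
    - [0, 0, 23, 0, 0, 0]

```text
t: 2.25
ee_pos: [0.4392, 0.1205, 0.0344]
tool_rot: [-2.221, -2.221, -0.0]
contact_force: [-0.1, 0.3, 0.1]
width: 0.0001
grasp_force: 0.0
```

Emit:
servo_tool:
  steps:
    - [0, 10, 0, 0, 0, 0]
    - [0, 10, 0, 0, 0, 0]
    - [0, 6, 0, 0, 0, 0]
    - [0, 6, 0, 0, 0, 0]
    - [0, 6, 0, 0, 0, 0]

```text
t: 2.75
ee_pos: [0.4789, 0.1193, 0.0361]
tool_rot: [2.224, 2.219, 0.002]
contact_force: [-0.6, -0.4, -0.1]
width: -0.0002
grasp_force: 0.5
```

Emit:
servo_tool:
  steps:
    - [0, 3, 0, 0, 0, 0]
    - [0, 3, 0, 0, 0, 0]
    - [0, 2, 0, 0, 0, 0]
    - [0, 2, 0, 0, 0, 0]
    - [0, 0, 0, 0, 0, 0]

```text
t: 3.25
ee_pos: [0.488, 0.1191, 0.0353]
tool_rot: [2.224, 2.219, 0.0]
contact_force: [-0.7, 0.3, -0.5]
width: -0.0002
grasp_force: 0.2
```

Run:
```python
from h import *
q,_=camera("side");p,_=camera("top")
a=np.hstack([cv2.resize(x,None,fx=4,fy=4,interpolation=cv2.INTER_CUBIC) for x in (p[165:240,185:280],q[215:290,220:315])])
cv2.imwrite("pics/c2.png",a[...,::-1]);s=sense();print(s["t"],s["ee_pos"],s["contact_force"])
```

```text
3.35 [0.4879921  0.11904452 0.03527458] [-0.32111226 -0.76541303 -0.10054841]
```

View pics/c2.png

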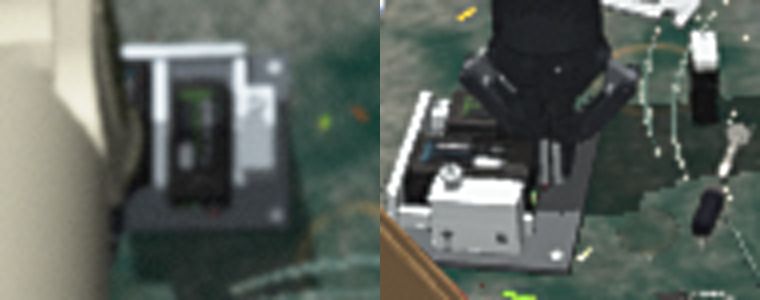

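The side view shows the fingers at the left cartridge's front face; the top view of it is blocked by the arm. Continuing until the force rises at the stop.

Emit:
servo_tool:
  steps:
    - [0, 2, 0, 0, 0, 0]
    - [0, 2, 0, 0, 0, 0]
    - [0, 1, 0, 0, 0, 0]
    - [0, 0, 0, 0, 0, 0]

```text
t: 3.75
ee_pos: [0.4902, 0.1191, 0.0348]
tool_rot: [-2.221, -2.217, 0.006]
contact_force: [-11.9, -0.5, 10.6]
width: -0.0001
grasp_force: 6.3
```

Emit:
servo_tool:
  steps:
    - [0, 1, 0, 0, 0, 0]
    - [0, 1, 0, 0, 0, 0]
    - [0, 0, 0, 0, 0, 0]

```text
t: 4.05
ee_pos: [0.4904, 0.1191, 0.0346]
tool_rot: [-2.219, -2.215, 0.01]
contact_force: [-19.6, -0.8, 16.6]
width: -0.0002
grasp_force: 10.3
```

Left cartridge is firm on the stop: TCP x 0.490, so its front face is at about 0.503. Backing off and pushing the right one.

Emit:
servo_tool:
  steps:
    - [0, -20, 0, 0, 0, 0]
    - [0, -24, 0, 0, 0, 0]
    - [-30, 0, 0, 0, 0, 0]
    - [-31, 0, 0, 0, 0, 0]
    - [0, 0, 0, 0, 0, 0]

```text
t: 4.55
ee_pos: [0.4509, 0.054, 0.0356]
tool_rot: [2.229, 2.212, -0.0]
contact_force: [0.2, 0.5, 1.1]
width: 0.0002
grasp_force: 0.0
```

Emit:
servo_tool:
  steps:
    - [0, 8, 0, 0, 0, 0]
    - [0, 8, 0, 0, 0, 0]
    - [0, 5, 0, 0, 0, 0]
    - [0, 5, 0, 0, 0, 0]
    - [0, 4, 0, 0, 0, 0]

```text
t: 5.05
ee_pos: [0.4809, 0.0585, 0.035]
tool_rot: [-2.223, -2.219, 0.001]
contact_force: [-2.6, 0.1, 1.0]
width: -0.0
grasp_force: 0.9
```

Emit:
servo_tool:
  steps:
    - [0, 3, 0, 0, 0, 0]
    - [0, 3, 0, 0, 0, 0]
    - [0, 2, 0, 0, 0, 0]
    - [0, 1, 0, 0, 0, 0]
    - [0, 0, 0, 0, 0, 0]

```text
t: 5.55
ee_pos: [0.4899, 0.058, 0.0353]
tool_rot: [2.224, 2.219, 0.0]
contact_force: [-0.1, 0.7, 0.4]
width: -0.0001
grasp_force: 0.0
```

Emit:
servo_tool:
  steps:
    - [0, 2, 0, 0, 0, 0]
    - [0, 1, 0, 0, 0, 0]
    - [0, 0, 0, 0, 0, 0]

```text
t: 5.85
ee_pos: [0.4908, 0.058, 0.035]
tool_rot: [-2.222, -2.217, 0.004]
contact_force: [-8.2, -0.2, 6.2]
width: 0.0002
grasp_force: 4.4
```

Both are against the stop. Backing off, rising and opening.

Emit:
servo_tool:
  steps:
    - [0, -20, 0, 0, 0, 0]
    - [0, -20, 0, 0, 0, 0]
    - [0, 0, -40, 0, 0, 0]
    - [0, 0, -45, 0, 0, 0]
    - [0, 0, -35, 0, 0, 0]

```text
t: 6.35
ee_pos: [0.4531, 0.058, 0.1578]
tool_rot: [2.224, 2.218, 0.003]
contact_force: [2.0, 1.1, -0.1]
width: 0.0003
grasp_force: 0.0
```

```bash
python3 -c "
from h import *
plan([.5025,-.1793,.1],70.4,10);print(sense()['ee_pos'])"
```

```text
[-24.0, 5.0, 6.0, 0.0, 0.0, -7.1]
[-24.0, 2.0, 6.0, 0.0, 0.0, -7.1]
[-24.0, -1.0, 6.0, 0.0, 0.0, -7.1]
[-24.0, -4.0, 6.0, 0.0, 0.0, -7.1]
[-23.0, -7.0, 6.0, 0.0, 0.0, -7.1]
[-22.0, -10.0, 6.0, 0.0, 0.0, -7.1]
[-21.0, -12.0, 5.0, 0.0, 0.0, -7.1]
[-19.0, -15.0, 6.0, 0.0, 0.0, -7.1]
[-17.0, -17.0, 5.0, 0.0, 0.0, -7.1]
[-16.0, -19.0, 6.0, 0.0, 0.0, -7.1]
end [ 0.50290993 -0.17925971  0.09974847]
[0.45311356 0.0579705  0.15778677]
```

Emit:
servo_tool:
  steps:
    - [-24, 5, 6, 0, 0, -7.1]
    - [-24, 2, 6, 0, 0, -7.1]
    - [-24, -1, 6, 0, 0, -7.1]
    - [-24, -4, 6, 0, 0, -7.1]
    - [-23, -7, 6, 0, 0, -7.1]
  fingers: 0
  grip_force: 80

```text
t: 6.85
ee_pos: [0.4774, -0.0613, 0.1253]
tool_rot: [1.434, 2.794, 0.001]
contact_force: [-0.2, 0.5, -0.2]
width: 0.0422
grasp_force: 0.0
```

Emit:
servo_tool:
  steps:
    - [-22, -10, 6, 0, 0, -7.1]
    - [-21, -12, 5, 0, 0, -7.1]
    - [-19, -15, 6, 0, 0, -7.1]
    - [-17, -17, 5, 0, 0, -7.1]
    - [-16, -19, 6, 0, 0, -7.1]

```text
t: 7.35
ee_pos: [0.5028, -0.1801, 0.0972]
tool_rot: [0.514, 3.099, 0.0]
contact_force: [-0.6, 0.1, 0.1]
width: 0.0427
grasp_force: 0.0
```

Run:
```python
from h import *
q,_=camera("side");p,_=camera("top")
a=np.hstack([cv2.resize(x,None,fx=4,fy=4,interpolation=cv2.INTER_CUBIC) for x in (p[165:240,185:280],q[180:255,230:325])])
cv2.imwrite("pics/c3.png",a[...,::-1]);s=sense();print(s["t"],s["ee_pos"],s["width"]);plan([.5025,-.1793,.011],70.4,5)
# cart positions: dark region heights
p,d=camera("top");v,u=np.mgrid[0:420,0:560];W=world("top",u,v,d=d);g=p.max(-1)
for y in(.1175,.0575):
    m=(abs(W[...,1]-y)<.012)&(W[...,0]>.45)&(W[...,0]<.64)&(W[...,2]>.043)&(W[...,2]<.06); x=W[m][:,0]; print(np.percentile(x,[1,99]))
```

```text
7.45 [ 0.5020615  -0.18307338  0.0969229 ] 0.0423466624689071
[0.0, 1.0, 17.0, -0.0, 0.0, 0.1]
[0.0, 1.0, 17.0, -0.0, 0.0, 0.1]
[0.0, 1.0, 17.0, -0.0, 0.0, 0.1]
[0.0, 0.0, 17.0, -0.0, 0.0, 0.1]
[1.0, 1.0, 18.0, -0.0, 0.0, 0.1]
end [ 0.50242335 -0.17915088  0.0109141 ]
[0.50466704 0.59432302]
[0.50608856 0.5934084 ]
```

View pics/c3.png

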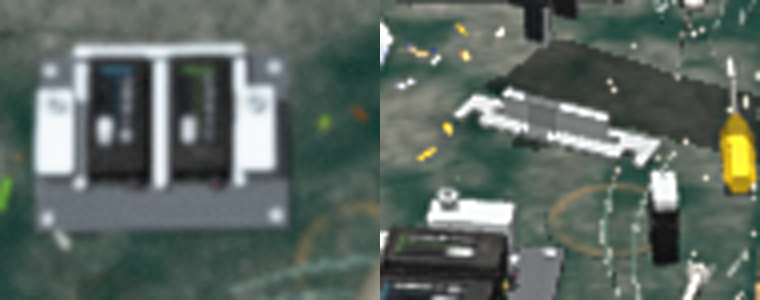

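The left image shows both cartridges against the stop and the right shows the bar undisturbed under the gripper. Descending to the rib.

Emit:
servo_tool:
  steps:
    - [0, 0, 17, 0, 0, 0]
    - [0, 0, 17, 0, 0, 0]
    - [0, 0, 17, 0, 0, 0]
    - [0, 0, 17, 0, 0, 0]
    - [0, 0, 0, 0, 0, 0]

```text
t: 8.0
ee_pos: [0.5011, -0.1772, 0.0275]
tool_rot: [-0.522, -3.094, -0.001]
contact_force: [-0.2, 0.7, 0.6]
width: 0.0429
grasp_force: 0.0
```

```bash
python3 -c "
from h import *
s=sense();print(s['ee_pos'],s['contact_force'],s['qd'].round(3));plan([.5025,-.1793,.011],70.4,2)"
```

```text
[ 0.50114577 -0.17718863  0.0275177 ] [-0.23996132  0.72873587  0.57942228] [-0.001 -0.031  0.016 -0.034  0.019  0.039 -0.005]
[-1.0, -1.0, 8.0, 0.0, -0.1, 0.2]
[-1.0, -1.0, 9.0, 0.0, -0.1, 0.2]
end [ 0.50232767 -0.17972018  0.01051188]
```

Emit:
servo_tool:
  steps:
    - [-1, -1, 8, 0, 0, 0]
    - [-1, -1, 8, 0, 0, 0]
    - [0, 0, 0, 0, 0, 0]

```text
t: 8.3
ee_pos: [0.5035, -0.1815, 0.0128]
tool_rot: [-0.523, -3.097, 0.0]
contact_force: [0.6, -1.1, -0.1]
width: 0.0428
grasp_force: 0.0
```

Emit:
servo_tool:
  steps:
    - [0, 0, 0, 0, 0, 0]
    - [0, 0, 0, 0, 0, 0]
    - [0, 0, 0, 0, 0, 0]
    - [0, 0, 0, 0, 0, 0]
    - [0, 0, 0, 0, 0, 0]
  fingers: -1

```text
t: 8.8
ee_pos: [0.5042, -0.1816, 0.014]
tool_rot: [0.522, 3.097, 0.0]
contact_force: [-2.5, 1.1, 5.9]
width: 0.0078
grasp_force: 79.2
```

Emit:
servo_tool:
  steps:
    - [0, 0, -10, 0, 0, 0]
    - [0, 0, -25, 0, 0, 0]
    - [0, 0, -30, 0, 0, 0]
    - [0, 0, -30, 0, 0, 0]
    - [0, 0, -30, 0, 0, 0]

```text
t: 9.3
ee_pos: [0.5032, -0.1818, 0.1398]
tool_rot: [-0.523, -3.097, 0.0]
contact_force: [0.6, 0.2, -2.7]
width: 0.0079
grasp_force: 78.2
```

Run:
```python
from h import *
s=sense();print(s['t'],s['ee_pos'],s['contact_force'],s['width'],s['grasp_force'])
plan([.500,.0875,.150],0,10)
```

```text
9.3 [ 0.5031773  -0.18176284  0.13976326] [ 0.59874318  0.16807895 -2.73631555] 0.007927694352008215 78.21978449821472
[9.0, 25.0, -1.0, -0.0, -0.0, 7.1]
[12.0, 24.0, -1.0, -0.0, -0.0, 7.1]
[15.0, 22.0, -1.0, -0.0, -0.0, 7.1]
[18.0, 20.0, -1.0, -0.0, -0.0, 7.1]
[20.0, 18.0, -1.0, -0.0, -0.0, 7.1]
[22.0, 15.0, -1.0, -0.0, -0.0, 7.1]
[24.0, 13.0, -1.0, -0.0, -0.0, 7.1]
[25.0, 9.0, -1.0, -0.0, -0.0, 7.1]
[27.0, 6.0, -1.0, -0.0, -0.0, 7.1]
[27.0, 4.0, -1.0, -0.0, -0.0, 7.1]
end [0.50038123 0.08748322 0.14972073]
```

Bar lifted. Carrying it over in front of the posts.

Emit:
servo_tool:
  steps:
    - [9, 25, -1, 0, 0, 7.1]
    - [12, 24, -1, 0, 0, 7.1]
    - [15, 22, -1, 0, 0, 7.1]
    - [18, 20, -1, 0, 0, 7.1]
    - [20, 18, -1, 0, 0, 7.1]

```text
t: 9.8
ee_pos: [0.5013, -0.0469, 0.1437]
tool_rot: [-1.45, -2.787, 0.0]
contact_force: [-0.5, 0.5, -1.9]
width: 0.0077
grasp_force: 78.3
```

Emit:
servo_tool:
  steps:
    - [22, 15, -1, 0, 0, 7.1]
    - [24, 13, -1, 0, 0, 7.1]
    - [25, 9, -1, 0, 0, 7.1]
    - [27, 6, -1, 0, 0, 7.1]
    - [27, 4, -1, 0, 0, 7.1]

```text
t: 10.3
ee_pos: [0.5003, 0.0885, 0.1487]
tool_rot: [-2.23, -2.212, 0.0]
contact_force: [1.4, 0.8, -2.3]
width: 0.0075
grasp_force: 78.3
```

Emit:
servo_tool:
  steps:
    - [0, 0, 10, 0, 0, 0]
    - [0, 0, 10, 0, 0, 0]
    - [0, 0, 0, 0, 0, 0]
    - [0, 0, 0, 0, 0, 0]

```text
t: 10.7
ee_pos: [0.5005, 0.0862, 0.1281]
tool_rot: [-2.226, -2.217, 0.002]
contact_force: [0.1, 0.1, -2.4]
width: 0.0076
grasp_force: 78.3
```

Run:
```python
from h import *
q,e=camera("side");p,d=camera("top");np.savez("g.npz",q=q,e=e,p=p,d=d)
a=np.hstack([cv2.resize(x,None,fx=4,fy=4,interpolation=cv2.INTER_CUBIC) for x in (p[155:265,185:285],q[185:295,210:310])])
cv2.imwrite("pics/c4.png",a[...,::-1]);s=sense();print(s["t"],s["ee_pos"],s["tool_rot"],s["width"],s["wrist_torque"])
```

```text
10.8 [0.50099111 0.08659533 0.12860287] [2.22542259e+00 2.21709367e+00 1.69015935e-04] 0.007775570959202082 [ 0.04259356  0.01145495 -0.01138103]
```

View pics/c4.png

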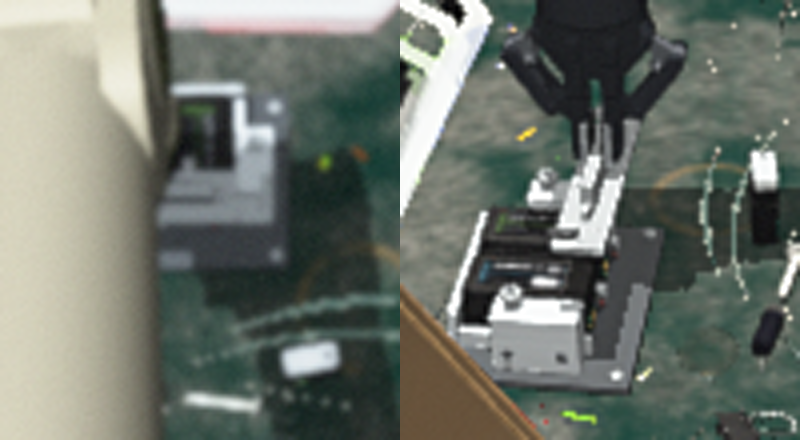

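The top view shows the bar's right end at about (270,200) in the crop; the side view shows it held level, slots toward the back. Using depth for its edges.

Run:
```python
from h import *
g=np.load("g.npz");v,u=np.mgrid[0:420,0:560]
np.set_printoptions(precision=1,suppress=True,linewidth=200)
for n,d in(("top",g["d"]),("side",g["e"])):
    W=world(n,u,v,d=d)*1000
    m=(W[...,2]>108)&(W[...,2]<129)&(W[...,0]>460)&(W[...,0]<560)&(W[...,1]>-30)&(W[...,1]<200)
    P=W[m]; print(n,m.sum(),np.median(P[:,2]))
    P=P[abs(P[:,2]-np.median(P[:,2]))<6]
    for y in range(-10,190,10):
        q=P[(P[:,1]>=y)&(P[:,1]<y+10)]
        if len(q)>2: print(y,len(q),"x",q[:,0].min(),q[:,0].max(),"z",np.median(q[:,2]))
    print("y range",np.percentile(P[:,1],[1,99]))
```

```text
top 264 121.09582458813594
0 39 x 483.3854503952985 516.6518150295312 z 121.7767747451437
10 28 x 483.0684395942196 501.15508272061305 z 120.70266260648721
20 46 x 482.96182029423926 516.8784884439563 z 120.66823737643995
30 35 x 482.59362425909393 517.9834490359626 z 120.77908624252997
40 35 x 483.04747240296075 518.090189852237 z 120.57407565356249
50 31 x 483.0401001229071 517.688015263364 z 121.11202909434394
60 23 x 483.50185033278615 517.7260550561485 z 121.24170613060703
70 17 x 483.6800340815193 495.18865951979586 z 121.7108680116843
y range [ 2.1 75.9]
side 281 120.99516105775443
0 3 x 512.4601669759795 515.95794880291 z 121.15082379360086
10 5 x 484.4752898585312 515.0340330187236 z 120.33232343323985
20 8 x 482.5073126554916 512.350920392606 z 120.94113421831455
30 6 x 481.631339152119 491.2527980107353 z 121.7251902628561
40 8 x 482.63442844828904 488.9812658106506 z 121.4358237542209
50 5 x 482.35671137283646 487.464391130398 z 122.19021224219328
60 5 x 482.75313914018324 488.87526486871815 z 120.23237372157469
70 9 x 483.382078684792 517.8589618355273 z 120.27200122897408
80 11 x 482.4228244049338 516.2489211149995 z 121.10295587908249
90 14 x 483.2577765761266 517.7139185524015 z 121.12989835460962
100 19 x 482.91053204530465 518.1402063236781 z 121.76463700831519
110 18 x 482.7657965987388 516.7186705505386 z 121.23666312474107
120 21 x 483.9808923836775 517.4419550832405 z 122.18046806327254
130 22 x 483.3346695112238 516.5938809592864 z 121.04730590525209
140 31 x 483.02318108906314 519.2284018145355 z 121.78963648524666
150 29 x 483.181328472758 518.6732926427096 z 120.38268649398309
160 20 x 483.0495744779463 512.7581061654378 z 120.98493089541861
170 34 x 484.3537220436809 517.363744275021 z 120.4045811889109
y range [  9.6 179.5]
```

Run:
```python
from h import *
g=np.load("g.npz");v,u=np.mgrid[0:420,0:560]
np.set_printoptions(precision=1,suppress=True,linewidth=200)
for n,d in(("top",g["d"]),("side",g["e"])):
    W=world(n,u,v,d=d)*1000
    m=(W[...,2]>112)&(W[...,2]<130)&(W[...,0]>475)&(W[...,0]<525)&(W[...,1]>-20)&(W[...,1]<200)
    Q=world(n,u,v,z=.121)*1000
    print(n,"ends",np.sort(Q[m][:,1])[[0,2,5,-6,-3,-1]])
    for lo,hi in((504,508),(508,512),(512,516)):
        y=np.sort(Q[m&(Q[...,0]>lo)&(Q[...,0]<hi)][:,1]); i=np.where(np.diff(y)>7)[0]; print(lo,[(round(y[k],1),round(y[k+1],1)) for k in i])
```

```text
top ends [ 2.2  2.2  2.2 75.7 75.8 78.5]
504 [(np.float64(7.6), np.float64(24.0))]
508 [(np.float64(7.7), np.float64(24.1))]
512 [(np.float64(7.7), np.float64(24.1))]
side ends [  5.   10.4  18.  181.6 182.5 183.1]
504 [(np.float64(127.7), np.float64(137.1)), (np.float64(156.2), np.float64(169.8))]
508 [(np.float64(156.5), np.float64(170.4))]
512 [(np.float64(16.1), np.float64(26.7)), (np.float64(26.7), np.float64(84.2)), (np.float64(157.1), np.float64(170.7))]
```

The bar is level with yaw about 0, centred at x 0.5005 and about 1 mm too far left. Moving it over the posts and lowering.

Emit:
servo_tool:
  steps:
    - [-1, 10, 0, 0, 0, 0]
    - [0, 9, 0, 0, 0, 0]
    - [0, 0, 15, 0, 0, 0]
    - [0, 0, 15, 0, 0, 0]
    - [0, 0, 15, 0, 0, 0]

```text
t: 11.3
ee_pos: [0.5209, 0.0864, 0.0829]
tool_rot: [2.224, 2.218, 0.001]
contact_force: [-0.7, -0.1, -2.8]
width: 0.0078
grasp_force: 78.5
```

Emit:
servo_tool:
  steps:
    - [0, 0, 5, 0, 0, 0]
    - [0, 0, 3, 0, 0, 0]
    - [0, 0, 0, 0, 0, 0]
    - [0, 0, 0, 0, 0, 0]

```text
t: 11.7
ee_pos: [0.5204, 0.0866, 0.0759]
tool_rot: [2.224, 2.218, 0.001]
contact_force: [0.4, -0.3, -2.5]
width: 0.0078
grasp_force: 78.4
```

Run:
```python
from h import *
q,e=camera("side");p,d=camera("top");np.savez("g2.npz",q=q,e=e,p=p,d=d)
a=cv2.resize(q[215:295,210:315],None,fx=7,fy=7,interpolation=cv2.INTER_CUBIC)
cv2.imwrite("pics/c5.png",a[...,::-1]);s=sense();print(s["t"],s["ee_pos"],s["tool_rot"],s["contact_force"])
```

```text
11.8 [0.52026421 0.08665597 0.07593977] [2.22374046e+00 2.21849056e+00 1.55581249e-03] [-0.37666994  0.32782759 -2.3505705 ]
```

View pics/c5.png

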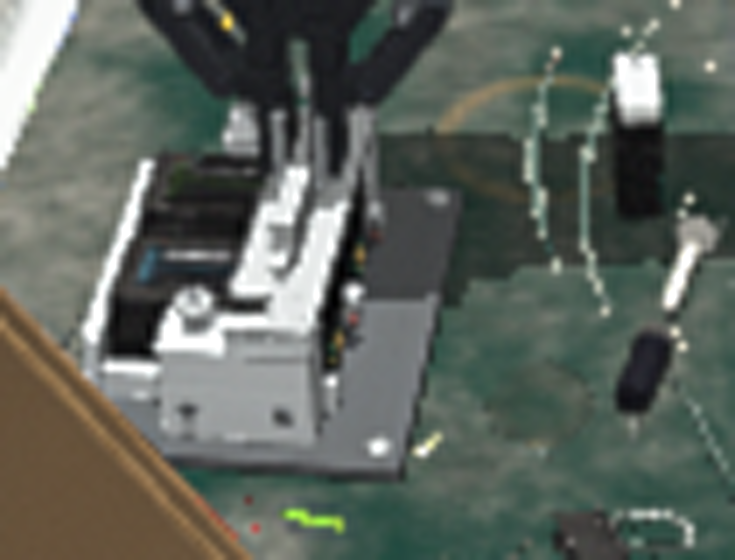

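The side view shows the bar just above both posts, in front of the screw heads, with the left slot facing the screw. Lowering to contact.

Emit:
servo_tool:
  steps:
    - [0, 0, 3, 0, 0, 0]
    - [0, 0, 3, 0, 0, 0]
    - [0, 0, 0, 0, 0, 0]
    - [0, 0, 0, 0, 0, 0]

```text
t: 12.2
ee_pos: [0.5196, 0.0866, 0.0691]
tool_rot: [-2.224, -2.219, 0.001]
contact_force: [0.8, 0.6, -1.4]
width: 0.0077
grasp_force: 78.4
```

Emit:
servo_tool:
  steps:
    - [0, 0, 1, 0, 0, 0]
    - [0, 0, 1, 0, 0, 0]
    - [0, 0, 0, 0, 0, 0]

```text
t: 12.5
ee_pos: [0.5199, 0.0866, 0.068]
tool_rot: [-2.224, -2.218, -0.001]
contact_force: [-2.4, -0.2, 5.8]
width: 0.0076
grasp_force: 79.6
```

Contact on the posts. Sliding back.

Emit:
servo_tool:
  steps:
    - [0, 4, 0, 0, 0, 0]
    - [0, 4, 0, 0, 0, 0]
    - [0, 4, 0, 0, 0, 0]
    - [0, 0, 0, 0, 0, 0]

```text
t: 12.9
ee_pos: [0.5314, 0.0868, 0.068]
tool_rot: [-2.223, -2.218, 0.0]
contact_force: [-6.4, 1.0, 8.4]
width: 0.0076
grasp_force: 80.1
```

Emit:
servo_tool:
  steps:
    - [0, 3, 0, 0, 0, 0]
    - [0, 3, 0, 0, 0, 0]
    - [0, 2, 0, 0, 0, 0]
    - [0, 0, 0, 0, 0, 0]

```text
t: 13.3
ee_pos: [0.539, 0.0868, 0.068]
tool_rot: [-2.222, -2.218, 0.001]
contact_force: [-8.0, 0.3, 10.7]
width: 0.0077
grasp_force: 80.3
```

Emit:
servo_tool:
  steps:
    - [0, 2, 0, 0, 0, 0]
    - [0, 2, 0, 0, 0, 0]
    - [0, 1, 0, 0, 0, 0]
    - [0, 0, 0, 0, 0, 0]

```text
t: 13.7
ee_pos: [0.5437, 0.0868, 0.068]
tool_rot: [-2.222, -2.217, 0.002]
contact_force: [-9.6, 0.2, 11.5]
width: 0.0078
grasp_force: 80.4
```

Emit:
servo_tool:
  steps:
    - [0, 1, 0, 0, 0, 0]
    - [0, 1, 0, 0, 0, 0]
    - [0, 0, 0, 0, 0, 0]

```text
t: 14.0
ee_pos: [0.5457, 0.0868, 0.068]
tool_rot: [-2.222, -2.217, 0.001]
contact_force: [-9.6, -0.5, 10.3]
width: 0.0079
grasp_force: 80.4
```

Emit:
servo_tool:
  steps:
    - [0, 1, 0, 0, 0, 0]
    - [0, 0.5, 0, 0, 0, 0]
    - [0, 0, 0, 0, 0, 0]

```text
t: 14.3
ee_pos: [0.5465, 0.0868, 0.068]
tool_rot: [-2.221, -2.217, 0.003]
contact_force: [-12.0, -0.1, 14.9]
width: 0.008
grasp_force: 80.8
```

Emit:
servo_tool:
  steps:
    - [0, 1, 0, 0, 0, 0]
    - [0, 0.5, 0, 0, 0, 0]
    - [0, 0, 0, 0, 0, 0]

```text
t: 14.6
ee_pos: [0.5467, 0.0868, 0.068]
tool_rot: [-2.22, -2.215, 0.006]
contact_force: [-18.7, -0.3, 21.0]
width: 0.008
grasp_force: 81.8
```

Firm stop at x 0.5467, so it is home. Relaxing the load, releasing and retreating upward.

Emit:
servo_tool:
  steps:
    - [0, -1, -1, 0, 0, 0]
    - [0, -0.5, 0, 0, 0, 0]
    - [0, 0, 0, 0, 0, 0]

```text
t: 14.9
ee_pos: [0.5472, 0.0868, 0.0681]
tool_rot: [-2.222, -2.218, 0.002]
contact_force: [-7.4, 0.6, 3.7]
width: 0.0081
grasp_force: 79.3
```

Emit:
servo_tool:
  steps:
    - [0, 0, 0, 0, 0, 0]
    - [0, 0, 0, 0, 0, 0]
    - [0, 0, 0, 0, 0, 0]
    - [0, 0, 0, 0, 0, 0]
    - [0, 0, 0, 0, 0, 0]
  fingers: -0.3

```text
t: 15.4
ee_pos: [0.5485, 0.0864, 0.0684]
tool_rot: [2.224, 2.218, 0.0]
contact_force: [0.2, -0.1, -0.7]
width: 0.0299
grasp_force: 0.0
```

Emit:
servo_tool:
  steps:
    - [0, 0, -10, 0, 0, 0]
    - [0, 0, -25, 0, 0, 0]
    - [0, 0, -40, 0, 0, 0]
    - [0, 0, -40, 0, 0, 0]
    - [0, 0, 0, 0, 0, 0]

```text
t: 15.9
ee_pos: [0.5516, 0.0865, 0.1899]
tool_rot: [2.222, 2.215, 0.014]
contact_force: [0.8, 0.5, 0.1]
width: 0.0299
grasp_force: 0.0
```

Emit:
servo_tool:
  steps:
    - [-50, 0, -5, 0, 0, 0]
    - [-50, 0, -5, 0, 0, 0]
    - [-50, 0, 0, 0, 0, 0]
    - [-40, 0, 0, 0, 0, 0]
    - [0, 0, 0, 0, 0, 0]

```text
t: 16.4
ee_pos: [0.5465, -0.111, 0.1943]
tool_rot: [2.234, 2.205, -0.002]
contact_force: [-0.5, 0.1, 0.1]
width: 0.0302
grasp_force: 0.0
```

Run:
```python
from h import *
q,e=camera("side");p,d=camera("top")
a=np.hstack([cv2.resize(x,None,fx=4,fy=4,interpolation=cv2.INTER_CUBIC) for x in (p[160:250,180:280],q[205:295,215:315])])
cv2.imwrite("pics/c6.png",a[...,::-1]);s=sense();print(s["t"],s["ee_pos"],s["contact_force"])
v,u=np.mgrid[0:420,0:560];W=world("top",u,v,d=d)*1000
for y0,y1 in((45,130),(0,14),(160,175)):
    m=(W[...,1]>y0)&(W[...,1]<y1)&(abs(W[...,2]-60)<4)&(W[...,0]>500)&(W[...,0]<580); print(y0,np.percentile(W[m],[2,50,98],axis=0).round(1).tolist())
```

```text
16.5 [ 0.54760539 -0.10427667  0.19358345] [0.48254837 0.49879624 0.77087867]
45 [[528.7, 45.9, 56.8], [540.0, 89.2, 60.4], [564.6, 127.1, 63.7]]
0 [[557.1, 13.8, 61.9], [557.1, 13.8, 61.9], [557.1, 13.8, 61.9]]
160 [[509.3, 160.9, 56.2], [535.9, 169.4, 59.2], [561.5, 174.9, 62.7]]
```

View pics/c6.png

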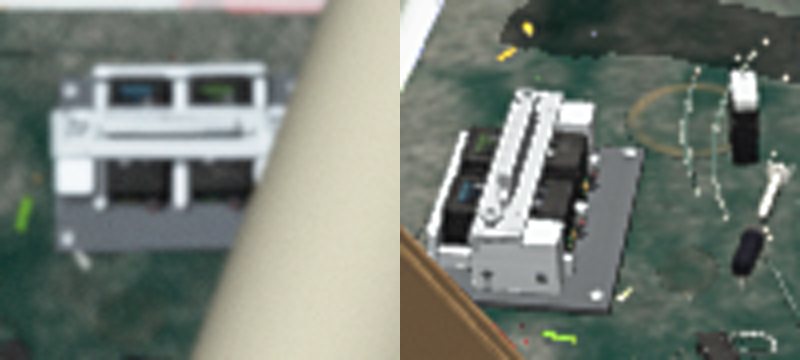

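Bar x spans 0.5287–0.5646, so its centre is at 0.5465, and both screw heads sit in the slots; the cartridges are flat behind it. One check of bar yaw, then hand in.

Run:
```python
from h import *
p,d=camera("top");q,e=camera("side");v,u=np.mgrid[0:420,0:560]
for n,d in(("top",d),("side",e)):
    W=world(n,u,v,d=d)*1000
    m=(W[...,2]>77)&(W[...,2]<89)&(W[...,0]>525)&(W[...,0]<570)&(W[...,1]>30)&(W[...,1]<145)
    P=(world(n,u,v,z=.083)*1000)[m][:,:2].astype(np.float32)
    l=cv2.fitLine(P,cv2.DIST_L2,0,.01,.01).ravel();l=l*np.sign(l[1])if 0 else l;print(n,len(P),l,"tilt from y deg",np.degrees(np.arctan(l[0]/l[1])))
s=sense();print(s["t"],s["contact_force"])
if len(P)>20: print(finish_job())
```

```text
top 127 [ 3.0304754e-02 -9.9954069e-01  5.4642212e+02  8.8106422e+01] tilt from y deg -1.7366003
side 84 [ 1.8286953e-02 -9.9983281e-01  5.4621472e+02  9.4223007e+01] tilt from y deg -1.0478235
16.6 [-0.54803947  1.20429604 -0.40750731]
the job is handed in; nothing more can be done
None
```

The job is handed in at 16.6 s of the 61 s. Both cartridges are against the back stop, and the bar lies rib up across both posts, pushed back to a firm stop with both screw heads over its slots. The last check measured the bar 1.0–1.7° out of square, which by my estimate puts one slot about 1.3–2.2 mm short, inside the 3.5 mm limit; no verdict was returned.

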